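# Square up the engraving plate and throw its toggle clamp

### The job

A brass plate has been laid loosely in one of the two bays of the engraving fixture. Push it fully home so that it sits flat and square against both the far fence and the side fence of its bay, and then throw that bay's toggle clamp over until it locks with its rubber foot holding the plate down. Leave the other bay's clamp open, and do not disturb the brush, the two tins or the oilstone.

Things in the scene. Friction and masses are not known exactly. Their poses are not given: they have to be found in the camera images.
- fixture: Engraving fixture on the bench: fixed aluminium bed 210 (x) x 600 (y) x 15 mm. Origin: underside, mid-width, 120 mm from the near edge; x away from the robot, y left. Two mirrored bays, left (+y) and right (-y), open to the robot and the middle. Dark fences 12 mm high: far fence, face at x = 50 mm, and outer side fence, face at y = +-170 mm. Outboard of each bay is a toggle clamp, open at first.
- plate: Brass plate 90 (x) x 120 (y) x 8 mm, 0.6 to 0.9 kg, loose on the bed in one of the bays, 15 to 50 mm short of home, turned by up to 0.2 rad. Origin: centre of its underside. Too wide for the gripper; pushed by its edges it slides with about 3 to 6 N, and a firmer push at mid-edge (10 N) squares it on a fence.
- left_seat (a point): Point on top of the bed, 15 mm above the bench: where the plate's origin lies when it is home in the left bay (fixture x = 5, y = 110 mm; 45 mm before the far fence, 60 mm from the side fence). Axes as the fixture's. The far fence runs from y = 35 to 185 mm, the side fence from x = -34 to 42 mm.
- right_seat (a point): The same for the right bay (fixture y = -110 mm).
- left_clamp_base: Steel foot of the left clamp, fixed to the bed, 52 (x) x 92 (y) mm, cheeks to 41 mm above the bed. Origin at fixture x = 5, y = 205, z = 15 mm, axes as the fixture's. The clamp works in the plane x = 5 mm of the fixture. Its bar pivots 26 mm above this origin; open, it leans over the bay, its end at about fixture y = 172, z = 130 mm; it swings down as the lever is thrown outward.
- right_clamp_base: The same for the right clamp, mirrored: at fixture y = -205 mm, its lever thrown to -y.
- left_grip (a point): Middle of the red grip (80 long, 24 wide along fixture x, 17 mm thick) of the left clamp's lever; its end is 40 mm further on, the lever's pin 118 mm back. Open: lever upright, this point at fixture y = 238, z = 175 mm. Push its bay side outward (+y), then press down: it goes by (270, 176), (300, 160), (315, 126) to (325, 81) mm, lever level on its hard stop: locked. Stiff rivets (3 N).
- right_grip (a point): The same for the right clamp, mirrored: outward is -y.
- left_foot: Rubber foot of the left clamp, 22 mm across, sprung, at the bar end; origin: centre of its face. It meets the plate when the grip is at z = 130 mm; the push needed at the grip then rises to about 8 to 12 N near z = 118 mm and fades at dead centre, z = 93 mm. Let go before that it does not lock; beyond, on the stop, it locks and presses the plate, 44 mm in from the side fence, with about 40 N.
- right_foot: The same for the right clamp, mirrored.
- brush: Bench brush, wood and black bristles, 107 x 24 x 20 mm, loose in the bay that has no plate. Origin: underside, about its middle; x towards the bristles.
- graver_tin: Loose red tin behind the fixture, 76 mm across and 95 mm high, with wood-handled gravers standing in it up to about 150 mm. Origin: centre of its underside.
- polish_tin: Loose aluminium tin behind the fixture, 84 mm across, 50 mm high. Origin: centre of its underside.
- oilstone: Loose grey oilstone on a dark wooden block behind the fixture, 60 x 170 x 32 mm. Origin: centre of its underside.
Not all that is in view belongs to the job. Several things have the shape of the plate; the one meant has the colours described above.

How it is judged (in metres and radians):
On the way:
1. the plate lies home against both fences of its bay while both clamps are still open (((horizontal distance between plate and left_seat below 0.002 m and angle between the x axis of plate and the x axis of fixture, either way round below 0.02 rad and z of plate in the frame of fixture below 0.018 m and z of each of left_grip, right_grip in the frame of fixture above 0.15 m) or (horizontal distance between plate and right_seat below 0.002 m and angle between the x axis of plate and the x axis of fixture, either way round below 0.02 rad and z of plate in the frame of fixture below 0.018 m and z of each of left_grip, right_grip in the frame of fixture above 0.15 m))), for 0.2 s.
At the end, for the whole second after the job is handed in: The plate is at rest in its bay, within 2 mm of fully home and 0.02 rad of square, flat on the bed; that bay's lever is down on its stop (grip point under 87 mm above the bench), its foot pressing the plate with over 20 N; the other clamp is still open (grip point over 150 mm) (((horizontal distance between plate and left_seat below 0.002 m and angle between the x axis of plate and the x axis of fixture, either way round below 0.02 rad and z of plate in the frame of fixture below 0.018 m and z of left_grip in the frame of fixture below 0.087 m and contact force between left_foot and plate above 20 N and linear speed of plate below 0.01 m/s and z of right_grip in the frame of fixture above 0.15 m) or (horizontal distance between plate and right_seat below 0.002 m and angle between the x axis of plate and the x axis of fixture, either way round below 0.02 rad and z of plate in the frame of fixture below 0.018 m and z of right_grip in the frame of fixture below 0.087 m and contact force between right_foot and plate above 20 N and linear speed of plate below 0.01 m/s and z of left_grip in the frame of fixture above 0.15 m))); the robot touches nothing.
It fails at once if the empty bay's clamp is moved (grip point by more than 25 mm) ((y of plate in the frame of fixture above 0.03 m and distance of right_grip from where it was at the start of the episode above 0.025 m) or (y of plate in the frame of fixture below -0.03 m and distance of left_grip from where it was at the start of the episode above 0.025 m)).
It fails at once if the brush, a tin or the oilstone is moved by more than 25 mm (distance of any of brush, graver_tin, polish_tin, oilstone from where it was at the start of the episode above 0.025 m).
It also fails if it takes over 61 s, if anything falls off the work surface, if the arm or the gripper's body presses on something with over 40 N, if the wrist force passes 120 N, or if a joint passes its speed limit or range.

### The arm

A 6-joint arm with a two-finger parallel gripper is mounted at the origin on the work surface. World frame = base frame: x ahead of the robot, y to its left, z up, the work surface at z = 0. Lengths are in m, angles in degrees, forces in N, time in s.
With the tool pointing down it reaches from about 0.4 to 0.825 m from the base axis. Payload 7 kg.
Tool frame: the origin (TCP) lies at the centre of the arm's flange, where the gripper is bolted on; the fingertips stand 178 mm ahead of it and the grasp point (between the pads) lies 159 mm ahead of it; z points along the fingers, y is the line along which they close (so a half turn about z gives the same grasp; the last joint's range is limited). The gripper opens to 88 mm and grips with 3 to 60 N. Pads are 19 mm wide; open, the fingers measure 130 mm over their backs; the gripper's body (78 mm by 193 mm) begins 47 mm behind the grasp point.
Start: joints at [-59.696, 20.546, 0.682, 0, -70.136, -16.507], TCP at [0.161, -0.656, 0.405] pointing down, gripper open.
Joint ranges: [-176.03, 176.03], [-82.01, 121.73], [-58.28, 71.71], [-173.87, 95.51], [-174.79, -0.11], [-173.66, 173.66]. Speed limits (degrees/s): [136.94, 136.94, 172.46, 180, 180, 180].

### API

Orientations are given as [roll, pitch, yaw] about the fixed x, y, z axes, in that order (R = Rz(yaw) Ry(pitch) Rx(roll)).
In Python, from plant import telemetry, snapshot, workorder, nets gives the robot as it stands.
- The arm moves only by the shell command python3 -m creep 'ROWS'. ROWS is JSON, a list that holds one entry, the list of rows, each a list of 5 numbers: the shift along the tool's x, y, z normalised to -1 to 1, where 1 is 0.2 m, then the turn about the tool's z normalised to -1 to 1, where 1 is pi/2 rad, then the opening, from 0 (shut) to 1 (fully open). In form: [[[x, y, z, spin, hand], ...]]. A call has 1 to 8 rows; each row shifts and turns the commanded pose from where the row before left it, along the tool's axes as they then stand; what a row does not reach is not made up. A row lasts 1/12 s, in which the tool goes at most 41.7 mm and 7.16 degrees, less where a joint would pass 70% of its speed; a pose out of reach is approached as far as the arm can. A call with a number of a shift or a turn outside -1 to 1 is refused whole. A call with a gripper value outside its range is refused whole. The fingers move at their own pace and stop on an object; the grip force is fixed at half the most. Time passes only in rows, so rows that do not move let the fingers close. It gives the time, the measured TCP pose, the force, the opening and the grip force at its end, in the units of the state.
- telemetry.get_obs(): the state, without advancing time (a new reading comes with each control period).
- snapshot(name): name is "scene" or "top" or "wrist"; returns a dict with "frame" (420x560x3 uint8, red, green, blue), "fx", "fy", "cx", "cy" (pixels), "k1" (the pictures are not rectified: a ray, as slopes to the right and down, at radius r is drawn at 1 + k1 r^2 times it, then the intrinsics apply), "rvec" (rotation vector, rad) and "tvec" (3), from world to camera coordinates, as OpenCV has them; the wrist camera has in their place "mount" (4x4, takes a point from camera to tool coordinates, whose origin is the TCP and whose axes are the flange's). Camera axes: x right, y down, z forward; pixel columns grow to the right and rows downward; lengths in m; the calibration is good to about 2 mm. A picture is of the moment at which its call begins: read the wrist's pose just before it. There is no depth.
- workorder.close_job(): hands the job in; it is judged then, once.
Trained networks look in a picture, given as the dict that the camera call returned (one of the last four; its "shot" number tells which), for a name from the list of things; names that differ only in an ending like _2 or _b are one class to them, and where a whole thing is asked for, a point or a joint stands for the part that bears it (a point fixed in the world has none). Each returns a list of dicts, best first, with "confidence" (0 to 1); they miss things now and then, are a little off and sometimes report something else, mostly with a low value. They report only what shows in the picture. A call takes as long as a camera call. They do not tell look-alikes from the thing itself.
- nets.find_in(picture, query): "uv" ([column, row] in pixels, amid what is visible of it).
- nets.masks_of(picture, query): "region" (420x560 bool, what is visible of it) and "uv" ([column, row] in pixels, amid what is visible of it).
- nets.landmark_of(picture, query): "uv" ([column, row] in pixels: a listed point, or the origin of a listed thing).
The state is a dict: "clock": time; "joint_pos": joint angles; "qvel": joint speeds; "tau": joint torques, N m; "tool_pos": TCP position; "orientation": TCP orientation; "force": force on the tool from outside, world axes, zero at the start; "moment": the same for the moment, N m; "opening": finger opening in m; "gripper_force": force on a finger pad.
Only numpy, scipy, OpenCV 4.12 (cv2) and the standard library are available. Lean on these libraries where they do the work, as an engineer would, in place of code of your own. Each camera call takes 0.05 s, during which the arm holds its last target. There are 200 camera calls.

## Working session

There is one attempt and no reset: what is moved stays moved. The work goes in short steps, Python scripts to look and compute and a shell command to move; the robot and the scene stay as the last step left them, time stands still between calls to the robot, and variables do not carry over. Pictures are saved under pics/ and viewed, at most 10 in all, crops included, and the job is handed in when it is done.

```bash
mkdir -p pics; ls; cat > h.py <<'E'
import numpy as np, cv2
from plant import telemetry, snapshot, workorder, nets
from scipy.spatial.transform import Rotation as R
def cam(p):
    K=np.array([[p['fx'],0,p['cx']],[0,p['fy'],p['cy']],[0,0,1.]]); d=np.array([p['k1'],0,0,0.])
    if 'mount' in p:
        o=telemetry.get_obs(); T=np.eye(4); T[:3,:3]=R.from_euler('xyz',o['orientation'],degrees=True).as_matrix(); T[:3,3]=o['tool_pos']
        W=np.linalg.inv(T@np.array(p['mount'])); return K,d,W[:3,:3],W[:3,3]
    return K,d,R.from_rotvec(np.ravel(p['rvec'])).as_matrix(),np.ravel(p['tvec'])
def toz(p,uv,z):
    K,d,Rm,t=cam(p); n=cv2.undistortPoints(np.array(uv,float).reshape(-1,1,2),K,d).reshape(-1,2)
    r=np.c_[n,np.ones(len(n))]@Rm; c=-Rm.T@t
    return c+r*((z-c[2])/r[:,2])[:,None]
def proj(p,X):
    K,d,Rm,t=cam(p); return cv2.projectPoints(np.array(X,float).reshape(-1,1,3),cv2.Rodrigues(Rm)[0],t,K,d)[0].reshape(-1,2)
def save(p,n,crop=None,s=1):
    f=p['frame'][...,::-1]
    if crop: f=f[crop[1]:crop[3],crop[0]:crop[2]]
    cv2.imwrite('pics/'+n,cv2.resize(f,None,fx=s,fy=s,interpolation=cv2.INTER_CUBIC))
E
cat > a.py <<'E'
from h import *
print(telemetry.get_obs())
fs=[]
for c in ['scene','top']:
    p=snapshot(c); save(p,c+'0.png',s=1.4)
    for q,z in [('fixture',0),('plate',.023),('left_clamp_base',.015),('right_clamp_base',.015),('left_grip',.175),('right_grip',.175),('left_seat',.015),('right_seat',.015),('brush',.015),('graver_tin',0),('polish_tin',0),('oilstone',0)]:
        for r in nets.landmark_of(p,q)[:3]: print(c,q,round(r['confidence'],2),np.round(r['uv'],1),toz(p,r['uv'],z)[0].round(4))
E
python3 a.py
```

```text
pics
{'clock': 0.0, 'joint_pos': array([-5.96946605e+01,  2.05929752e+01,  6.32263589e-01, -1.99983603e-02,
       -7.01368719e+01, -1.65066048e+01]), 'qvel': array([-0.09026225,  0.0092647 ,  0.00634336, -0.08834133,  0.04728653,
        0.02503626]), 'tau': array([ 4.61365380e-04, -5.82717669e+01,  2.93075502e+01,  6.99775457e+00,
        7.14180715e-03, -1.42519734e-04]), 'tool_pos': array([ 0.16094061, -0.6553248 ,  0.40369396]), 'orientation': array([ 1.79901096e+02, -9.70399762e-03, -1.66208068e+02]), 'force': array([ 0.01983217, -0.67090524, -0.71165064]), 'moment': array([-0.02037146,  0.02618399, -0.00441866]), 'gripper_force': 0.0, 'opening': 0.0874359808659952}
scene fixture 0.93 [271.1 261.8] [ 0.5398 -0.0254  0.    ]
scene fixture 0.65 [317.2 243.8] [0.5606 0.0954 0.    ]
scene plate 0.86 [272.6 191.2] [0.3496 0.1346 0.023 ]
scene plate 0.63 [237.5 264.2] [ 0.5195 -0.1011  0.023 ]
scene plate 0.56 [135.9 243. ] [ 0.3124 -0.2365  0.023 ]
scene left_clamp_base 0.86 [348.3 229.1] [0.5816 0.1758 0.015 ]
scene right_clamp_base 0.85 [194.1 298.4] [ 0.5386 -0.2228  0.015 ]
scen
[... 925 characters left out ...]
 ]
top left_clamp_base 0.81 [219.9 190.7] [0.5734 0.1803 0.015 ]
top right_clamp_base 0.8 [372.7 210.6] [ 0.5252 -0.2279  0.015 ]
top left_grip 0.78 [198.7 175.1] [0.5802 0.2108 0.175 ]
top right_grip 0.71 [401.8 200.5] [ 0.5276 -0.2581  0.175 ]
top left_seat 0.63 [255.2 195.6] [0.5614 0.0863 0.015 ]
top right_seat 0.93 [338.2 203.4] [ 0.5434 -0.1351  0.015 ]
top brush 0.86 [260.7 202.3] [0.5436 0.0714 0.015 ]
top graver_tin 0.78 [373.6 154.2] [ 0.6847 -0.2377  0.    ]
top polish_tin 0.76 [228.5 132.8] [0.7384 0.1636 0.    ]
top polish_tin 0.31 [238.  188.5] [0.5827 0.1335 0.    ]
top oilstone 0.97 [293.5 143.5] [ 0.7108 -0.0157  0.    ]
top oilstone 0.42 [225.3 130.9] [0.7437 0.1726 0.    ]
```

View pics/scene0.png

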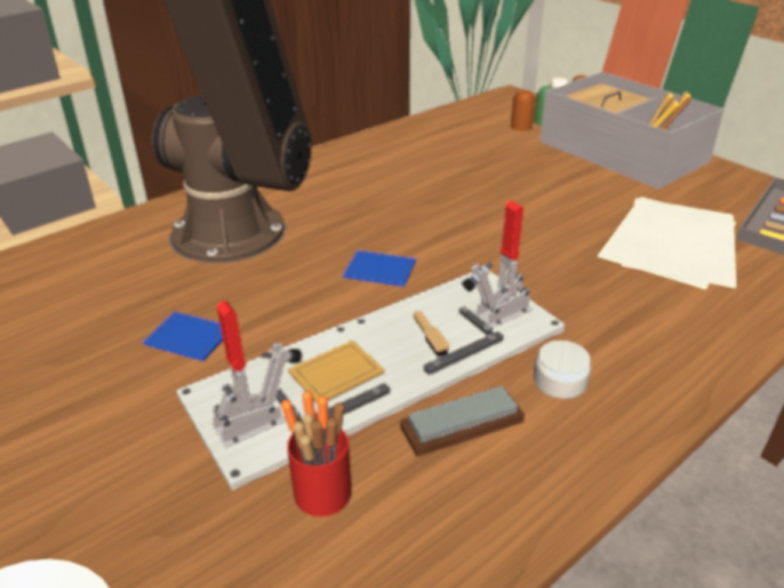

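View pics/top0.png

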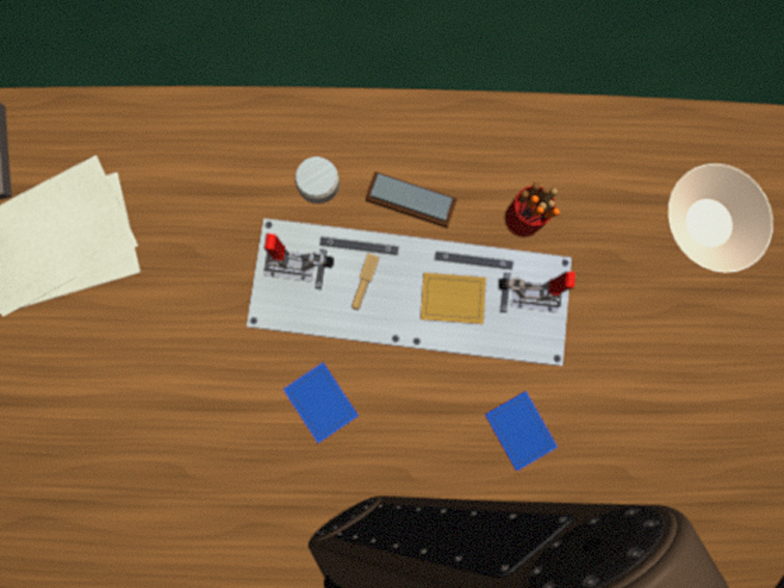

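The plate candidates are brass (top 324,213), a blue sheet at (230,285) and a blue sheet at (371,306). The blue ones are flat on the bench, so the brass one in the right bay is the plate. The brush is in the left bay at (261,202). Next I'll check with a close crop and fit the fixture.

```bash
cat > b.py <<'E'
from h import *
p=snapshot('top'); save(p,'crop1.png',(160,140,430,275),2.9)
def rect(q,z):
    for m in nets.masks_of(p,q)[:3]:
        c=np.array(np.nonzero(m['region'])[::-1]).T.astype(float)
        w=toz(p,c,z)[:,:2]; r=cv2.minAreaRect((w*1000).astype(np.float32)); print(q,round(m['confidence'],2),np.round(m['uv']),np.round(r[0],1),np.round(r[1],1),round(r[2],2))
rect('plate',.023); rect('fixture',.015)
g=np.array([[263,219],[571,257],[562,365],[247,326]])/1.4
print(toz(p,g,.015).round(4))
print(np.array(snapshot('wrist')['mount']).round(3))
E
python3 b.py
```

```text
plate 0.88 [228. 288.] [321.7 150.3] [121.4  90.7] 34.82
plate 0.8 [372. 308.] [ 273.5 -219.8] [124.7  93. ] 30.53
fixture 0.69 [286. 207.] [528.7 -20.7] [611.5 212. ] 83.25
fixture 0.57 [227. 130.] [745.7 168.4] [95.3 83. ] 27.51
[[ 0.666   0.2696  0.015 ]
 [ 0.6005 -0.3265  0.015 ]
 [ 0.3923 -0.3027  0.015 ]
 [ 0.4596  0.2913  0.015 ]]
[[ 0.002 -0.953 -0.304  0.083]
 [ 1.     0.002 -0.001 -0.   ]
 [ 0.001 -0.304  0.953  0.019]
 [ 0.     0.     0.     1.   ]]
```

View pics/crop1.png

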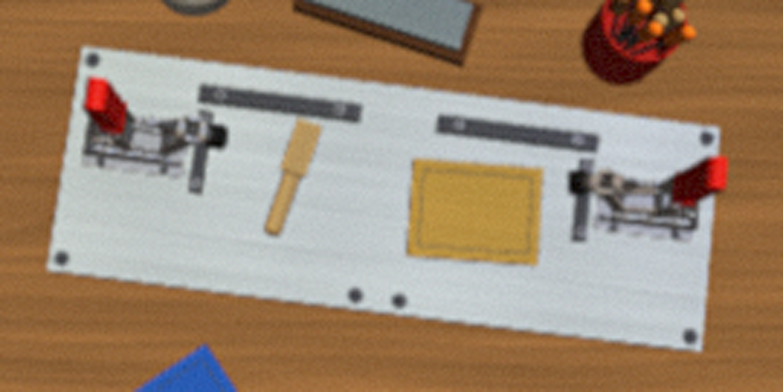

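```bash
python3 -m creep '[[[-0.115,0.111,0,0,0],[-0.115,0.111,0,0,0],[-0.115,0.111,0,0,0],[-0.115,0.111,0,0,0],[-0.115,0.111,0,0,0],[-0.115,0.111,0,0,0],[-0.115,0.111,0,0,0]]]' >/dev/null
python3 -m creep '[[[-0.115,0.111,0,0,0],[-0.115,0.111,0,0,0],[-0.115,0.111,0,0,0],[-0.115,0.111,0,0,0],[-0.115,0.111,0,0,0],[-0.115,0.111,0,0,0],[-0.115,0.111,0,0,0]]]'
python3 -m creep '[[[-0.115,0.111,0,0,0],[-0.115,0.111,0,0,0],[-0.115,0.111,0,0,0],[-0.115,0.111,0,0,0],[-0.115,0.111,0,0,0],[-0.115,0.111,0,0,0],[0,0,0,0,0]]]'
python3 -m creep '[[[0,0,0,0.0765,0],[0,0,0,0.0765,0],[0,0,0,0.0765,0],[0,0,0,0.0765,0],[0,0,0,0.0765,0],[0,0,0,0.0765,0],[0,0,0,0.0765,0],[0,0,0,0.0765,0]]]' >/dev/null
python3 -m creep '[[[0,0,0,0.0765,0],[0,0,0,0.0765,0],[0,0,0,0.0765,0],[0,0,0,0.0765,0],[0,0,0,0.0765,0],[0,0,0,0.0765,0],[0,0,0,0.0765,0],[0,0,0,0.0765,0]]]' >/dev/null
python3 -m creep '[[[0,0,0,0,0],[0,0,0,0,0],[0,0,0,0,0]]]'
cat > c.py <<'E'
from h import *
import sys
o=telemetry.get_obs(); p=snapshot('wrist'); save(p,sys.argv[1],s=1.4)
print(o['clock'],o['tool_pos'].round(4),o['orientation'].round(2),o['opening'],o['joint_pos'].round(1))
for q,z in [('right_seat',.015),('plate',.015),('right_clamp_base',.015),('right_grip',.175),('fixture',0)]:
    for r in nets.landmark_of(p,q)[:2]: print(q,round(r['confidence'],2),np.round(r['uv'],1),toz(p,r['uv'],z)[0].round(4))
E
python3 c.py w1.png
```

```text
clock: 2.67
tool_pos: [0.4, -0.2754, 0.405]
orientation: [-180.0, 0.0, -166.2]
force: [1.5, 0.6, -0.2]
opening: 0.0019
gripper_force: 0.0
clock: 3.25
tool_pos: [0.5042, -0.1112, 0.4048]
orientation: [-180.0, 0.1, -166.0]
force: [0.0, -0.2, 0.3]
opening: 0.0004
gripper_force: 0.0
clock: 4.83
tool_pos: [0.5004, -0.2055, 0.3963]
orientation: [179.9, -6.6, 89.5]
force: [-0.1, 0.5, -0.8]
opening: 0.0006
gripper_force: 0.0
4.8333 [ 0.5004 -0.2055  0.3963] [179.87  -6.56  89.47] 0.0005977780131746194 [  -4.3    9.1  -13.2   -7.1  -68.1 -173.6]
plate 0.66 [294.5 128.2] [ 0.5217 -0.094   0.015 ]
plate 0.61 [101.5 233.5] [ 0.2812 -0.2202  0.015 ]
right_clamp_base 0.78 [297.6 234.2] [ 0.5262 -0.2227  0.015 ]
fixture 0.61 [315.2  60.4] [ 0.5464 -0.0165  0.    ]
```

View pics/w1.png

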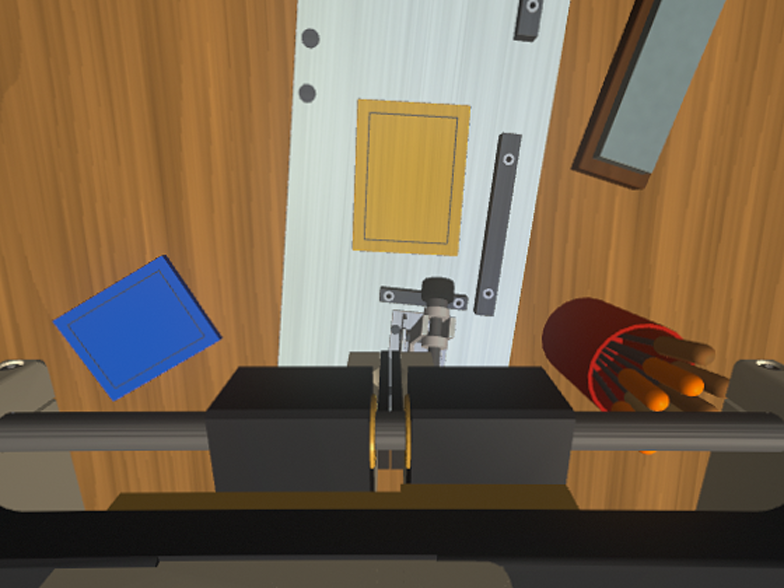

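The view shows the brass plate at (410,177), the far fence at (497,225), the clamp foot at (437,290) and a blue decoy at (137,327). Joint 6 ran into its limit, so I'll back off and use the opposite yaw (-96.4).

```bash
python3 -m creep '[[[0,0,-0.1,0,0],[0,0,-0.1,0,0],[0,0,0,-0.0773,0],[0,0,0,-0.0773,0],[0,0,0,-0.0773,0]]]'
python3 -m creep '[[[0,0,0,-0.0773,0],[0,0,0,-0.0773,0],[0,0,0,-0.0773,0],[0,0,0,-0.0773,0],[0,0,0,-0.0773,0],[0,0,0,-0.0773,0],[0,0,0,-0.0773,0],[0,0,0,-0.0773,0]]]'
```

```text
clock: 5.55
tool_pos: [0.5005, -0.2098, 0.4366]
orientation: [177.4, -6.1, 110.9]
force: [0.1, -0.0, -0.5]
opening: 0.0003
gripper_force: 0.0
clock: 6.22
tool_pos: [0.5004, -0.2098, 0.4361]
orientation: [173.5, -1.3, 166.5]
force: [-0.4, 0.4, 0.4]
opening: 0.0005
gripper_force: 0.0
```

```bash
python3 -m creep '[[[0,0,0,-0.077,0],[0,0,0,-0.077,0],[0,0,0,-0.077,0],[0,0,0,-0.077,0],[0,0,0,-0.077,0],[0,0,0,-0.077,0],[0,0,0,-0.077,0]]]' >/dev/null
python3 -m creep '[[[0,0,0,-0.077,0],[0,0,0,-0.077,0],[0,0,0,-0.077,0],[0,0,0,-0.077,0],[0,0,0,-0.077,0],[0,0,0,-0.077,0],[0,0,0,-0.077,0],[0,0,0,0,0]]]'
cat > d.py <<'E'
from h import *
import h
class T:
    @staticmethod
    def get_obs(): return dict(tool_pos=np.array([.5004,-.2055,.3963]),orientation=np.array([179.87,-6.56,89.47]))
p=snapshot('wrist'); o=telemetry.get_obs(); print(o['tool_pos'].round(4),o['orientation'].round(2),o['joint_pos'].round(1))
h.telemetry=T
g=cv2.imread('pics/w1.png'); 
c=g[80:340,290:560]; cv2.imwrite('pics/w1c.png',cv2.resize(c,None,fx=2.2,fy=2.2,interpolation=cv2.INTER_CUBIC))
gr=cv2.cvtColor(g,cv2.COLOR_BGR2GRAY)
def sp(pts): 
    q=cv2.cornerSubPix(gr,np.array(pts,np.float32).reshape(-1,1,2),(5,5),(-1,-1),(3,50,.01)).reshape(-1,2); print(q.round(1).tolist()); return (q+.5)/1.4-.5
w=toz(p,sp([(358,98),(470,105),(459,256),(351,249)]),.023)
print(w.round(4),w.mean(0).round(4),[np.linalg.norm(w[i]-w[i-1]).round(4) for i in range(4)])
print(toz(p,(np.array([[500,133],[475,314],[380,287],[467,296]])+.5)/1.4-.5,.027).round(4))
E
python3 d.py
```

```text
clock: 7.47
tool_pos: [0.5005, -0.2098, 0.4362]
orientation: [179.5, 6.6, -96.6]
force: [-0.4, 0.3, -0.3]
opening: 0.0004
gripper_force: 0.0
[ 0.5004 -0.2099  0.4361] [179.4    6.58 -97.02] [ -4.8   7.8  -9.5  -6.9 -73.1  -0.2]
[[357.5, 97.30000305175781], [471.5, 106.0], [457.1000061035156, 255.39999389648438], [351.3999938964844, 249.5]]
[[ 0.4771 -0.0315  0.023 ]
 [ 0.5674 -0.0387  0.023 ]
 [ 0.5587 -0.157   0.023 ]
 [ 0.4692 -0.1512  0.023 ]] [ 0.5181 -0.0946  0.023 ] [np.float64(0.12), np.float64(0.0905), np.float64(0.1187), np.float64(0.0898)]
[[ 0.5899 -0.0598  0.027 ]
 [ 0.5747 -0.2073  0.027 ]
 [ 0.4931 -0.183   0.027 ]
 [ 0.5674 -0.1914  0.027 ]]
```

View pics/w1c.png

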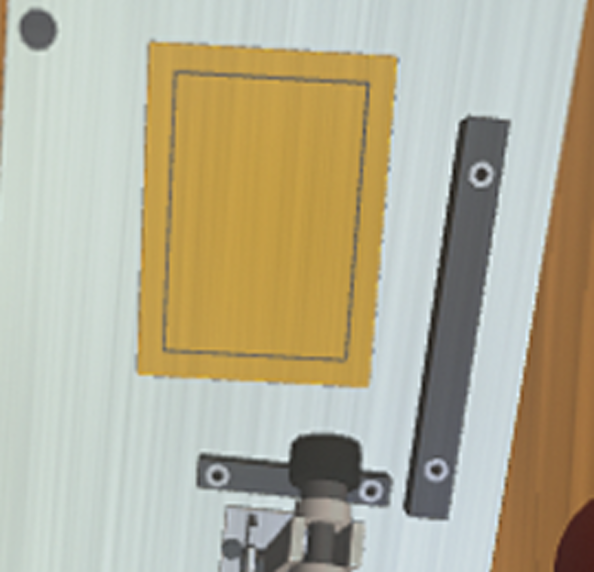

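The crop shows the plate's corners clearly, and its size measures 120 x 90. Both fences are visible too. The plate has 25 mm to go in x and 32 mm in y.

```bash
cat > go.py <<'E'
from h import *
import sys
Y=np.radians(-6.2); O=np.array([.546,-.019,0]); F=R.from_euler('z',Y).as_matrix()
o=telemetry.get_obs(); T=R.from_euler('xyz',o['orientation'],degrees=True).as_matrix()
tip=o['tool_pos']+T[:,2]*.178
print('t',round(o['clock'],2),'tip fix',(F.T@(tip-O)*1000).round(1),'ori',o['orientation'].round(1),'F fix',(F.T@o['force']).round(1))
cur=tip
for a in sys.argv[1:]:
    q=O+F@(np.array(eval(a))/1000); d=T.T@(q-cur)
    n=int(np.ceil(np.linalg.norm(d)/.035)); print(a,'total',(d/.2).round(4),'rows',n,'each',(d/.2/n).round(4),'|mm|',(np.linalg.norm(d)*1000).round(0)); cur=q
print('1mm x:',(T.T@F[:,0]*.005).round(4),'y:',(T.T@F[:,1]*.005).round(4),'z:',(T.T@F[:,2]*.005).round(4))
E
python3 go.py -- '-97,-78,150' '-97,-78,18.5' 2>/dev/null || python3 go.py '(-97,-78,150)' '(-97,-78,18.5)'
```

```text
t 7.52 tip fix [ -26.3 -174.3  259.3] ori [179.4   6.6 -97. ] F fix [-0.2 -0.3  0.1]
t 7.52 tip fix [ -26.3 -174.3  259.3] ori [179.4   6.6 -97. ] F fix [-0.2 -0.3  0.1]
(-97,-78,150) total [-0.4104  0.3543  0.6013] rows 5 each [-0.0821  0.0709  0.1203] |mm| 162.0
(-97,-78,18.5) total [ 0.0754 -0.0068  0.6531] rows 4 each [ 0.0188 -0.0017  0.1633] |mm| 132.0
1mm x: [-0.0001 -0.005  -0.    ] y: [-0.005   0.0001  0.0006] z: [-0.0006  0.0001 -0.005 ]
```

```bash
python3 -m creep '[[[-0.082,0.071,0.12,0,0],[-0.082,0.071,0.12,0,0],[-0.082,0.071,0.12,0,0],[-0.082,0.071,0.12,0,0],[-0.082,0.071,0.12,0,0],[0,0,0,0,0]]]' >/dev/null
python3 -m creep '[[[0.011,-0.001,0.093,0,0],[0.011,-0.001,0.093,0,0],[0.011,-0.001,0.093,0,0],[0.011,-0.001,0.093,0,0],[0.011,-0.001,0.093,0,0],[0.011,-0.001,0.093,0,0],[0,0,0,0,0],[0,0,0,0,0]]]'
python3 go.py '(-77,-78,18.5)'
```

```text
clock: 8.68
tool_pos: [0.4402, -0.1074, 0.2143]
orientation: [179.3, 6.5, -97.1]
force: [-0.6, 0.4, 1.4]
opening: 0.0003
gripper_force: 0.0
t 8.68 tip fix [-97.5 -79.   37.5] ori [179.3   6.5 -97.1] F fix [-0.6  0.4  1.4]
(-77,-78,18.5) total [ 0.0042 -0.1038  0.0938] rows 1 each [ 0.0042 -0.1038  0.0938] |mm| 28.0
1mm x: [-0.0001 -0.005  -0.0001] y: [-0.005   0.0001  0.0006] z: [-0.0006  0.0001 -0.005 ]
```

```bash
python3 -m creep '[[[0.004,-0.001,0.047,0,0],[0.004,-0.001,0.047,0,0],[0,0,0,0,0],[0,0,0,0,0]]]'
python3 -m creep '[[[-0.001,-0.025,0,0,0],[-0.001,-0.025,0,0,0],[-0.001,-0.025,0,0,0],[-0.001,-0.025,0,0,0],[0,-0.025,0,0,0],[0,0,0,0,0]]]'
python3 go.py
```

```text
clock: 9.02
tool_pos: [0.4404, -0.1069, 0.1956]
orientation: [179.4, 6.6, -97.0]
force: [-0.6, 0.0, 0.1]
opening: 0.0001
gripper_force: 0.0
clock: 9.52
tool_pos: [0.4647, -0.1093, 0.1954]
orientation: [179.2, 6.6, -97.0]
force: [-6.2, 1.4, 6.1]
opening: 0.0004
gripper_force: 4.0
t 9.52 tip fix [-73.4 -78.2  18.6] ori [179.2   6.6 -97. ] F fix [-6.3  0.8  6.1]
1mm x: [-0.0001 -0.005  -0.0001] y: [-0.005   0.0001  0.0006] z: [-0.0006  0.0001 -0.005 ]
```

```bash
python3 -m creep '[[[0,-0.015,0,0,0],[0,-0.015,0,0,0],[0,-0.015,0,0,0],[0,-0.015,0,0,0]]]'
python3 -m creep '[[[0,-0.015,0,0,0],[0,-0.015,0,0,0],[0,0,0,0,0]]]'
cat > e.py <<'E'
from h import *
import sys
p=snapshot('top')
Y=np.radians(-6.2); O=np.array([.546,-.019,0]); F=R.from_euler('z',Y).as_matrix()
hsv=cv2.cvtColor(p['frame'],cv2.COLOR_RGB2HSV); m=((hsv[...,0]>15)&(hsv[...,0]<28)&(hsv[...,1]>120)&(hsv[...,2]>110)).astype(np.uint8)
q=proj(p,[O+F@np.array(x)/1000 for x in [(-100,-10,15),(60,-10,15),(60,-200,15),(-100,-200,15)]])
k=np.zeros_like(m); cv2.fillConvexPoly(k,q.astype(int),1); m&=k
w=toz(p,np.array(np.nonzero(m)[::-1]).T.astype(float),.023)
f=((w-O)@F)*1000; r=cv2.minAreaRect(f[:,:2].astype(np.float32)); print('plate fix rect',np.round(r[0],1),np.round(r[1],1),round(r[2],2),'mean',f.mean(0).round(1))
if len(sys.argv)>1: save(p,sys.argv[1],(270,150,420,260),5)
E
python3 e.py; python3 go.py
```

```text
clock: 9.85
tool_pos: [0.4756, -0.1108, 0.1953]
orientation: [179.1, 6.6, -97.0]
force: [-10.4, 1.6, 11.8]
opening: 0.0003
gripper_force: 6.6
clock: 10.1
tool_pos: [0.4808, -0.1114, 0.1951]
orientation: [179.0, 6.6, -97.0]
force: [-12.8, 2.1, 13.8]
opening: 0.0004
gripper_force: 8.2
plate fix rect [-81.7 -64.9] [0. 0.] 0.0 mean [-81.7 -64.9  23. ]
t 10.15 tip fix [-57.7 -78.5  18.3] ori [179.    6.6 -97. ] F fix [-12.1   1.8  13.8]
1mm x: [-0.0001 -0.005  -0.0001] y: [-0.005   0.0001  0.0006] z: [-0.0006  0.0001 -0.005 ]
```

```bash
python3 - <<'E'
from h import *
p=snapshot('scene'); q=snapshot('wrist'); 
a=cv2.resize(p['frame'][180:320,130:330],(784,549),interpolation=cv2.INTER_CUBIC)
cv2.imwrite('pics/s2.png',a[...,::-1])
for r in nets.landmark_of(p,'plate')[:3]: print(r['confidence'],r['uv'],toz(p,r['uv'],.015))
E
```

```text
0.81 [245.8, 270.1] [[ 0.53864845 -0.0937052   0.015     ]]
0.77 [272.5, 190.2] [[0.33634271 0.14499664 0.015     ]]
0.59 [135.5, 242.0] [[ 0.29866499 -0.23218899  0.015     ]]
```

View pics/s2.png

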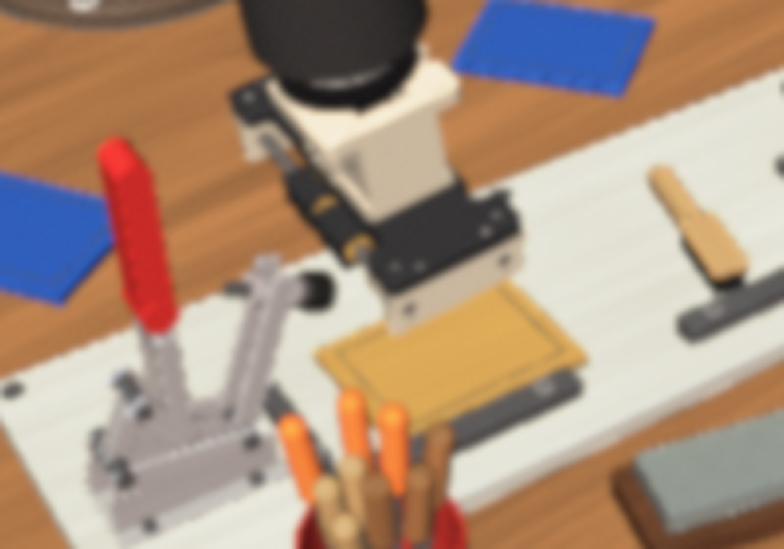

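```bash
python3 -m creep '[[[-0.001,0,-0.0075,0,0],[0,0,0,0,0],[0,0,0,0,0]]]'
python3 -m creep '[[[0,-0.01,0,0,0],[0,0,0,0,0]]]'; python3 go.py
```

```text
clock: 10.55
tool_pos: [0.4813, -0.1112, 0.1961]
orientation: [179.1, 6.6, -97.0]
force: [-7.1, 2.6, 3.4]
opening: 0.0004
gripper_force: 4.2
clock: 10.72
tool_pos: [0.4821, -0.1114, 0.196]
orientation: [178.8, 6.6, -97.0]
force: [-12.7, 4.6, 10.8]
opening: 0.0003
gripper_force: 7.9
t 10.72 tip fix [-56.9 -78.3  19.2] ori [178.8   6.6 -97. ] F fix [-13.2   3.2  10.8]
1mm x: [-0.0001 -0.005  -0.0001] y: [-0.005   0.0001  0.0006] z: [-0.0006  0.0001 -0.005 ]
```

```bash
python3 -m creep '[[[0,0.06,0,0,0],[0,0,0,0,0],[0,0,0,0,0]]]'
python3 -m creep '[[[0.001,0,0.014,0,0],[0,0,0,0,0],[0,0,0,0,0]]]'; python3 go.py
python3 -m creep '[[[0,-0.015,0,0,0],[0,-0.015,0,0,0],[0,0,0,0,0]]]'
python3 -m creep '[[[0,-0.015,0,0,0],[0,-0.015,0,0,0],[0,0,0,0,0]]]'; python3 go.py
```

```text
clock: 10.97
tool_pos: [0.4737, -0.1101, 0.1972]
orientation: [179.4, 6.6, -96.9]
force: [0.2, 0.9, 0.4]
opening: 0.0005
gripper_force: 0.0
clock: 11.22
tool_pos: [0.4738, -0.11, 0.194]
orientation: [179.4, 6.6, -97.0]
force: [-0.6, 0.1, -0.6]
opening: 0.0001
gripper_force: 0.0
t 11.22 tip fix [-63.6 -77.8  17.2] ori [179.4   6.6 -97. ] F fix [-0.6  0.  -0.6]
1mm x: [-0.0001 -0.005  -0.    ] y: [-0.005   0.0001  0.0006] z: [-0.0006  0.0001 -0.005 ]
clock: 11.47
tool_pos: [0.4796, -0.1107, 0.194]
orientation: [179.4, 6.6, -97.0]
force: [-1.1, -0.6, 0.0]
opening: 0.0004
gripper_force: 0.3
clock: 11.72
tool_pos: [0.4817, -0.1112, 0.1936]
orientation: [178.8, 6.6, -97.0]
force: [-16.4, 5.7, 17.8]
opening: 0.0006
gripper_force: 10.2
t 11.72 tip fix [-57.3 -78.1  16.8] ori [178.8   6.6 -97. ] F fix [-16.9   3.9  17.8]
1mm x: [-0.0001 -0.005  -0.0001] y: [-0.005   0.0001  0.0006] z: [-0.0006  0.0001 -0.005 ]
```

```bash
python3 -m creep '[[[0,0.1,0,0,0],[0,0,0,0,0]]]' >/dev/null
python3 go.py '(-79,-78,45)' '(5,14,45)' '(5,14,17.5)'
```

```text
t 11.88 tip fix [-75.  -77.9  17.1] ori [179.3   6.6 -97. ] F fix [-1.9  0.2 -0.4]
(-79,-78,45) total [-0.0154  0.022  -0.1382] rows 1 each [-0.0154  0.022  -0.1382] |mm| 28.0
(5,14,45) total [-0.4629 -0.414   0.0484] rows 4 each [-0.1157 -0.1035  0.0121] |mm| 125.0
(5,14,17.5) total [ 0.0158 -0.0017  0.1366] rows 1 each [ 0.0158 -0.0017  0.1366] |mm| 27.0
1mm x: [-0.0001 -0.005  -0.0001] y: [-0.005   0.0001  0.0006] z: [-0.0006  0.0001 -0.005 ]
```

```bash
python3 e.py
```

```text
plate fix rect [ 45.3 -51.4] [ 5.4 58.6] 7.06 mean [ 44.5 -53.4  23. ]
```

```bash
python3 -m creep '[[[-0.005,0.011,-0.07,0,0],[-0.01,0.011,-0.07,0,0],[-0.077,-0.069,0.008,0,0],[-0.077,-0.069,0.008,0,0],[-0.077,-0.069,0.008,0,0],[-0.077,-0.069,0.008,0,0],[-0.077,-0.069,0.008,0,0],[-0.077,-0.069,0.008,0,0]]]' >/dev/null
python3 -m creep '[[[0,0,0,0,0],[0.005,-0.001,0.046,0,0],[0.005,-0.001,0.046,0,0],[0.005,0,0.044,0,0],[0,0,0,0,0],[0,0,0,0,0]]]'; python3 go.py '(5,-30,17.5)'; python3 e.py
```

```text
clock: 13.1
tool_pos: [0.5542, -0.0269, 0.1943]
orientation: [179.3, 6.6, -97.0]
force: [0.4, 0.0, -0.7]
opening: 0.0005
gripper_force: 0.0
t 13.1 tip fix [ 7.1 13.4 17.5] ori [179.3   6.6 -97. ] F fix [ 0.4  0.1 -0.7]
(5,-30,17.5) total [ 0.2157  0.0076 -0.0248] rows 2 each [ 0.1079  0.0038 -0.0124] |mm| 43.0
1mm x: [-0.0001 -0.005  -0.0001] y: [-0.005   0.0001  0.0006] z: [-0.0006  0.0001 -0.005 ]
plate fix rect [  3.7 -83.4] [ 88.5 106.5] 0.85 mean [ -5.6 -92.7  23. ]
```

```bash
python3 -m creep '[[[0.02,0.001,-0.002,0,0],[0.02,0.001,-0.002,0,0],[0.02,0.001,-0.003,0,0],[0.02,0.001,-0.002,0,0],[0.02,0.001,-0.002,0,0],[0.02,0,-0.002,0,0]]]'
python3 -m creep '[[[0.02,0,-0.003,0,0],[0.02,0,-0.002,0,0],[0.02,0,-0.002,0,0],[0.02,0,-0.002,0,0]]]'
python3 go.py
```

```text
clock: 13.65
tool_pos: [0.5509, -0.0505, 0.1953]
orientation: [179.4, 6.6, -97.0]
force: [1.2, 3.9, 0.3]
opening: 0.0003
gripper_force: 1.9
clock: 13.98
tool_pos: [0.5491, -0.0663, 0.1953]
orientation: [179.4, 6.6, -96.9]
force: [0.3, 4.9, 1.4]
opening: 0.0004
gripper_force: 2.4
t 13.98 tip fix [  6.7 -26.2  18.5] ori [179.4   6.6 -96.9] F fix [-0.3  4.9  1.4]
1mm x: [-0.0001 -0.005  -0.    ] y: [-0.005   0.0001  0.0006] z: [-0.0006  0.     -0.005 ]
```

```bash
python3 -m creep '[[[0.017,0,-0.001,0,0],[0.017,0,-0.001,0,0],[0.017,0,-0.001,0,0],[0,0,0,0,0]]]'
python3 -m creep '[[[0.01,0,0,0,0],[0.01,0,0,0,0],[0,0,0,0,0]]]'
python3 go.py
```

```text
clock: 14.32
tool_pos: [0.5481, -0.0767, 0.195]
orientation: [179.5, 6.6, -97.0]
force: [0.0, 3.4, 3.2]
opening: 0.0001
gripper_force: 1.7
clock: 14.57
tool_pos: [0.5479, -0.0789, 0.1949]
orientation: [179.5, 6.7, -97.0]
force: [-0.3, 14.1, 6.9]
opening: 0.0005
gripper_force: 7.7
t 14.57 tip fix [  7.1 -38.4  18.1] ori [179.5   6.7 -97. ] F fix [-1.8 13.9  6.9]
1mm x: [-0.0001 -0.005  -0.    ] y: [-0.005   0.0001  0.0006] z: [-0.0006  0.     -0.005 ]
```

```bash
python3 -m creep '[[[-0.075,0,0.008,0,0],[0,0,-0.07,0,0],[0,0,-0.07,0,0],[0,0.07,0,0,0],[0,0.07,0,0,0],[0,0.07,0,0,0],[0,0.14,0,0,0],[0,0.14,0,0,0]]]'
python3 e.py t3.png; python3 go.py '(-80,-95,45)' '(-80,-95,17.5)'
```

```text
clock: 15.23
tool_pos: [0.4505, -0.0572, 0.2225]
orientation: [179.3, 6.5, -97.0]
force: [-1.1, 1.8, -0.7]
opening: 0.0004
gripper_force: 0.0
plate fix rect [ 36.3 -82.4] [62.2 19. ] 86.29 mean [ 36.9 -79.   23. ]
t 15.28 tip fix [-99.1 -28.9  45.1] ori [179.1   6.5 -97.1] F fix [-9.7 -0.5 -1.6]
(-80,-95,45) total [ 0.3269 -0.1002 -0.0385] rows 2 each [ 0.1634 -0.0501 -0.0193] |mm| 69.0
(-80,-95,17.5) total [ 0.0157 -0.0022  0.1366] rows 1 each [ 0.0157 -0.0022  0.1366] |mm| 27.0
1mm x: [-0.0001 -0.005  -0.0001] y: [-0.005   0.0001  0.0006] z: [-0.0006  0.0001 -0.005 ]
```

View pics/t3.png

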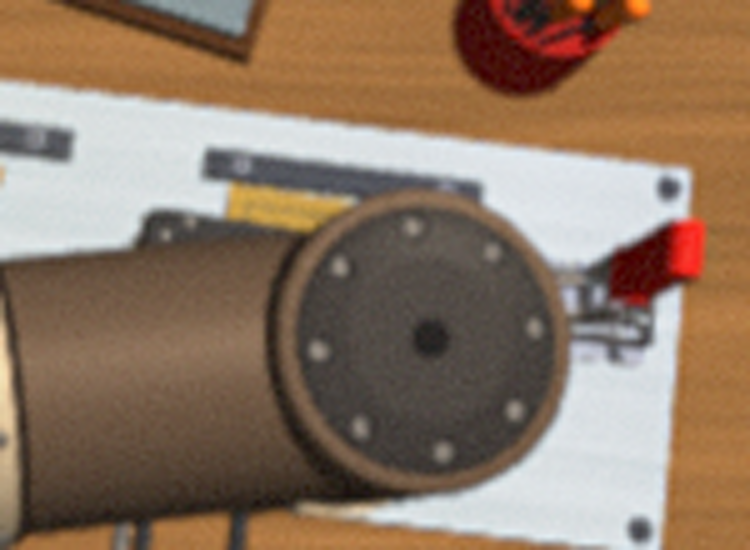

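The arm covers most of the bay. The plate's inner far corner at (240,190) lies close to the far fence. I'll push the near edge once more to seat it.

```bash
python3 -m creep '[[[0.109,-0.033,-0.013,0,0],[0.109,-0.033,-0.013,0,0],[0.109,-0.034,-0.013,0,0],[0.005,0,0.046,0,0],[0.005,-0.001,0.046,0,0],[0.005,-0.001,0.045,0,0],[0,0,0,0,0],[0,0,0,0,0]]]'
python3 -m creep '[[[0,-0.03,0,0,0],[0,-0.03,0,0,0],[0,-0.02,0,0,0],[0,-0.015,0,0,0],[0,0,0,0,0]]]'
python3 go.py
```

```text
clock: 15.95
tool_pos: [0.4633, -0.1239, 0.1947]
orientation: [179.3, 6.6, -96.9]
force: [-0.2, -0.1, 0.4]
opening: 0.0004
gripper_force: 0.0
clock: 16.37
tool_pos: [0.4802, -0.1264, 0.1946]
orientation: [178.9, 6.6, -97.0]
force: [-10.1, 3.6, 7.6]
opening: 0.0007
gripper_force: 5.6
t 16.37 tip fix [-56.8 -93.4  17.8] ori [178.9   6.6 -97. ] F fix [-10.5   2.5   7.6]
1mm x: [-0.0001 -0.005  -0.0001] y: [-0.005   0.0001  0.0006] z: [-0.0006  0.0001 -0.005 ]
```

```bash
python3 -m creep '[[[0,-0.01,0,0,0],[0,0,0,0,0],[0,0,0,0,0]]]'
python3 -m creep '[[[0,0.1,0,0,0],[0,0,-0.05,0,0],[0,0,-0.1,0,0],[0,0,0,0,0]]]' >/dev/null
python3 go.py '(-30,0,200)'
```

```text
clock: 16.62
tool_pos: [0.4807, -0.1266, 0.1943]
orientation: [178.8, 6.6, -97.1]
force: [-14.6, 3.5, 9.8]
opening: 0.0004
gripper_force: 7.7
t 16.95 tip fix [-68.2 -96.7  51.7] ori [179.7   6.6 -96.9] F fix [ 0.4 -0.3 -0.2]
(-30,0,200) total [-0.5674 -0.1818 -0.6818] rows 6 each [-0.0946 -0.0303 -0.1136] |mm| 181.0
1mm x: [-0.0001 -0.005  -0.    ] y: [-0.005   0.0001  0.0006] z: [-0.0006  0.     -0.005 ]
```

```bash
python3 -m creep '[[[-0.095,-0.03,-0.114,0,0],[-0.095,-0.03,-0.114,0,0],[-0.095,-0.03,-0.114,0,0],[-0.095,-0.03,-0.114,0,0],[-0.095,-0.03,-0.114,0,0],[-0.095,-0.03,-0.114,0,0],[0,0,0,0,0],[0,0,0,0,0]]]' >/dev/null
sed -i "s/p=snapshot('top')/p=snapshot(sys.argv[2] if len(sys.argv)>2 else 'top')/; s/save(p,sys.argv\[1\],(270,150,420,260),5)/save(p,sys.argv[1],None,1.4)/" e.py
python3 e.py w4.png wrist; python3 go.py
```

```text
plate fix rect [   2.1 -105.1] [106.7  89.4] 89.03 mean [   2.  -109.4   23. ]
t 17.67 tip fix [-31.7   0.9 197.5] ori [179.5   6.6 -96.9] F fix [ 0.1  0.1 -1.3]
1mm x: [-0.0001 -0.005  -0.    ] y: [-0.005   0.0001  0.0006] z: [-0.0006  0.     -0.005 ]
```

View pics/w4.png

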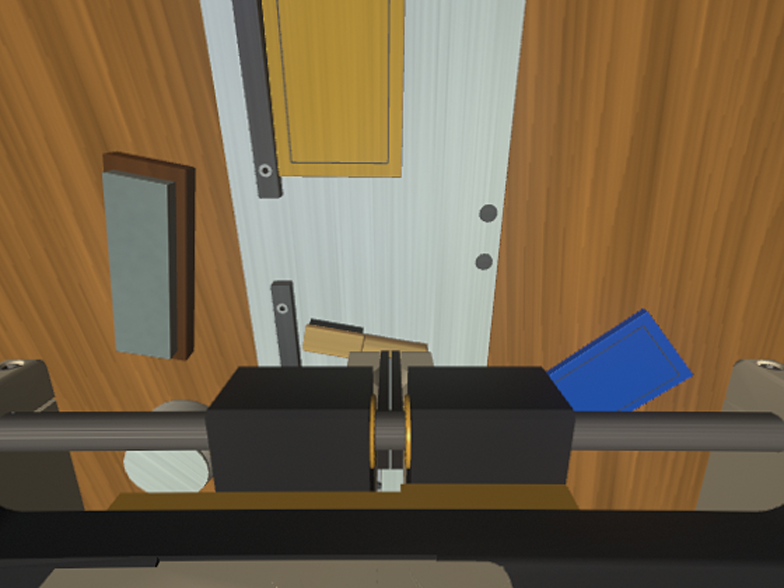

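The plate's far edge lies along the far fence at (270,90). The side fence is above the frame, so I'll move toward the clamp and look again. That is also on the way to the lever.

```bash
python3 -m creep '[[[0.1,0,-0.06,0,0],[0.1,0,-0.06,0,0],[0.1,0,-0.06,0,0],[0.07,0,-0.02,0,0],[0,0,0,0,0],[0,0,0,0,0]]]' >/dev/null
python3 e.py w5.png wrist; python3 go.py; python3 - <<'E'
from h import *
g=cv2.imread('pics/w5.png'); cv2.imwrite('pics/w5c.png',cv2.resize(g[0:330,180:480],None,fx=1.8,fy=1.8,interpolation=cv2.INTER_CUBIC))
E
```

```text
plate fix rect [   4.  -110.1] [118.2  89.7] 89.03 mean [   2.5 -109.6   23. ]
t 18.22 tip fix [-33.2 -78.  227.3] ori [179.3   6.6 -97.1] F fix [ 0.8 -0.4  0.1]
1mm x: [-0.0001 -0.005  -0.0001] y: [-0.005   0.0001  0.0006] z: [-0.0006  0.0001 -0.005 ]
```

View pics/w5c.png

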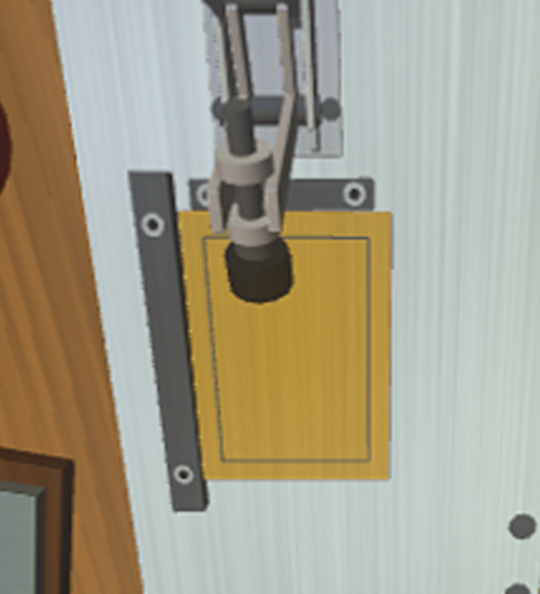

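The plate is flush with the far fence (180,350) and the side fence (290,205), with the open foot at (260,280). Lever next.

```bash
python3 go.py '(0,-200,245)' '(0,-200,168)' '(0,-220,170)' '(0,-252,177)' '(0,-284,167)' '(0,-302,135)' '(0,-316,91)' '(0,-316,84)'
```

```text
t 18.22 tip fix [-33.2 -78.  227.3] ori [179.3   6.6 -97.1] F fix [ 0.8 -0.4  0.1]
(0,-200,245) total [ 0.5932 -0.1732 -0.1599] rows 4 each [ 0.1483 -0.0433 -0.04  ] |mm| 128.0
(0,-200,168) total [ 0.0442 -0.0046  0.3824] rows 3 each [ 0.0147 -0.0015  0.1275] |mm| 77.0
(0,-220,170) total [ 0.0982 -0.0012 -0.0214] rows 1 each [ 0.0982 -0.0012 -0.0214] |mm| 20.0
(0,-252,177) total [ 0.1549 -0.0018 -0.0532] rows 1 each [ 0.1549 -0.0018 -0.0532] |mm| 33.0
(0,-284,167) total [ 0.1647 -0.0028  0.0313] rows 1 each [ 0.1647 -0.0028  0.0313] |mm| 34.0
(0,-302,135) total [ 0.1078 -0.0031  0.1486] rows 2 each [ 0.0539 -0.0016  0.0743] |mm| 37.0
(0,-316,91) total [ 0.0948 -0.0036  0.2105] rows 2 each [ 0.0474 -0.0018  0.1052] |mm| 46.0
(0,-316,84) total [ 0.004  -0.0004  0.0348] rows 1 each [ 0.004  -0.0004  0.0348] |mm| 7.0
1mm x: [-0.0001 -0.005  -0.0001] y: [-0.005   0.0001  0.0006] z: [-0.0006  0.0001 -0.005 ]
```

```bash
python3 -m creep '[[[0.119,-0.035,-0.032,0,0],[0.119,-0.035,-0.032,0,0],[0.119,-0.035,-0.032,0,0],[0.119,-0.035,-0.032,0,0],[0.119,-0.034,-0.032,0,0],[0,0,0,0,0],[0,0,0,0,0]]]' >/dev/null
python3 -m creep '[[[0.009,-0.001,0.077,0,0],[0.009,-0.001,0.077,0,0],[0.009,-0.001,0.077,0,0],[0.009,-0.001,0.077,0,0],[0.009,-0.001,0.075,0,0],[0,0,0,0,0],[0,0,0,0,0]]]'
python3 -m creep '[[[0.05,0,-0.01,0,0],[0.05,-0.001,-0.011,0,0],[0,0,0,0,0]]]'
python3 go.py
```

```text
clock: 19.38
tool_pos: [0.5247, -0.2375, 0.3451]
orientation: [179.3, 6.6, -96.9]
force: [-0.0, -0.4, 0.0]
opening: 0.0006
gripper_force: 0.0
clock: 19.63
tool_pos: [0.5228, -0.2601, 0.349]
orientation: [179.5, 6.6, -97.0]
force: [-0.2, 0.3, -0.1]
opening: 0.0007
gripper_force: 0.0
t 19.63 tip fix [   1.8 -221.9  172.1] ori [179.5   6.6 -97. ] F fix [-0.2  0.3 -0.1]
1mm x: [-0.0001 -0.005  -0.    ] y: [-0.005   0.0001  0.0006] z: [-0.0006  0.     -0.005 ]
```

```bash
python3 -m creep '[[[0.05,-0.001,-0.012,0,0],[0.05,-0.001,-0.012,0,0],[0.05,-0.001,-0.012,0,0],[0,0,0,0,0]]]'
python3 -m creep '[[[0.055,-0.001,0.01,0,0],[0.055,-0.001,0.01,0,0],[0.055,-0.001,0.011,0,0],[0,0,0,0,0]]]'
python3 go.py '(2,-302,135)'
```

```text
clock: 19.97
tool_pos: [0.5193, -0.2912, 0.3515]
orientation: [179.4, 6.5, -97.0]
force: [0.6, 0.5, 0.7]
opening: 0.0001
gripper_force: 0.0
clock: 20.3
tool_pos: [0.5158, -0.3226, 0.3403]
orientation: [179.3, 6.6, -97.0]
force: [0.3, 0.5, -0.7]
opening: 0.0005
gripper_force: 0.0
t 20.3 tip fix [   0.9 -284.7  163.5] ori [179.3   6.6 -97. ] F fix [ 0.2  0.6 -0.7]
(2,-302,135) total [ 0.1022 -0.0084  0.1316] rows 1 each [ 0.1022 -0.0084  0.1316] |mm| 33.0
1mm x: [-0.0001 -0.005  -0.0001] y: [-0.005   0.0001  0.0006] z: [-0.0006  0.0001 -0.005 ]
```

```bash
cat > f.py <<'E'
from h import *
Y=np.radians(-6.2); O=np.array([.546,-.019,0]); F=R.from_euler('z',Y).as_matrix()
def inplane(p,uv):  # meet ray with fixture plane x=5
    a=toz(p,uv,0.)[0]; b=toz(p,uv,.3)[0]; a=F.T@(a-O); b=F.T@(b-O); s=(.005-a[0])/(b[0]-a[0]); return ((a+s*(b-a))*1000).round(1)
for c in ['scene','wrist','top']:
    p=snapshot(c)
    for q in ['right_grip','left_grip']:
        for r in nets.landmark_of(p,q)[:2]: print(c,q,round(r['confidence'],2),np.round(r['uv']),inplane(p,r['uv']))
    h=cv2.cvtColor(p['frame'],cv2.COLOR_RGB2HSV); m=((h[...,0]<6)|(h[...,0]>174))&(h[...,1]>180)&(h[...,2]>120)
    n,l,s,ce=cv2.connectedComponentsWithStats(m.astype(np.uint8))
    for i in range(1,n):
        if s[i][4]>60: print('  red',s[i],ce[i].round(),inplane(p,ce[i]))
E
python3 f.py
```

```text
scene right_grip 0.8 [132. 264.] [   5.  -304.5  150.2]
scene left_grip 0.67 [366. 162.] [  5.  240.4 179.4]
  red [358 144  16  41 461] [366. 164.] [  5.  240.2 174.6]
  red [107 249  16  17 163] [114. 257.] [   5.  -331.   179.3]
  red [129 260  28  14 238] [144. 266.] [   5.  -283.5  134.5]
  red [ 207  309   42   60 1479] [229. 345.] [   5.  -133.8 -185.9]
wrist right_grip 0.81 [273. 228.] [   5.  -274.2   99.8]
  red [ 246  181   55   74 3399] [274. 213.] [   5.  -267.3   58.1]
  red [  58  218   87   76 1477] [108. 250.] [   5.  -380.9  308.4]
  red [122 322  18  10  97] [129. 325.] [   5.  -379.2  308.4]
top right_grip 0.68 [260. 200.] [  5.   94.2 -58.2]
top right_grip 0.2 [196. 175.] [  5.  234.1 193.8]
top left_grip 0.55 [198. 180.] [  5.  239.5 141.2]
  red [190 168  13  18 131] [196. 175.] [  5.  235.  189.7]
```

The lever is following and its grip is now at about (-304,150). I'll continue along the arc.

```bash
python3 -m creep '[[[0.035,-0.002,0.042,0,0],[0.035,-0.002,0.044,0,0],[0.03,-0.002,0.046,0,0],[0,0,0,0,0]]]'
python3 -m creep '[[[0.016,-0.001,0.05,0,0],[0.016,-0.001,0.05,0,0],[0,0,0,0,0]]]'
python3 -m creep '[[[0.016,-0.001,0.05,0,0],[0.016,-0.001,0.05,0,0],[0,0,0,0,0]]]'
python3 go.py
```

```text
clock: 21.08
tool_pos: [0.5149, -0.3388, 0.3105]
orientation: [179.3, 6.6, -97.0]
force: [0.1, 0.4, 2.1]
opening: 0.0007
gripper_force: 0.9
clock: 21.33
tool_pos: [0.5145, -0.3428, 0.2911]
orientation: [179.3, 6.6, -97.0]
force: [0.3, -0.3, 2.3]
opening: 0.0001
gripper_force: 0.8
clock: 21.58
tool_pos: [0.5136, -0.3459, 0.2691]
orientation: [179.2, 6.7, -97.0]
force: [-0.8, 0.0, -1.0]
opening: 0.0004
gripper_force: 0.0
t 21.58 tip fix [   0.9 -307.7   92.3] ori [179.2   6.7 -97. ] F fix [-0.8 -0.1 -1. ]
1mm x: [-0.0001 -0.005  -0.0001] y: [-0.005   0.0001  0.0006] z: [-0.0006  0.0001 -0.005 ]
```

```bash
python3 -m creep '[[[0.002,0,0.02,0,0],[0.002,0,0.02,0,0],[0,0,0,0,0]]]'
python3 -m creep '[[[0,0,0.01,0,0],[0,0,0,0,0],[0,0,0,0,0]]]'
python3 go.py; python3 f.py | grep -v top
```

```text
clock: 21.83
tool_pos: [0.5142, -0.3463, 0.2658]
orientation: [179.4, 6.5, -96.9]
force: [-6.5, 1.7, 18.4]
opening: 0.0005
gripper_force: 9.2
clock: 22.08
tool_pos: [0.514, -0.3462, 0.2653]
orientation: [179.4, 6.5, -96.9]
force: [-8.9, 1.8, 23.9]
opening: 0.0005
gripper_force: 12.2
t 22.08 tip fix [   2.  -308.7   88.5] ori [179.4   6.5 -96.9] F fix [-9.   0.8 23.9]
1mm x: [-0.0001 -0.005  -0.    ] y: [-0.005   0.0001  0.0006] z: [-0.0006  0.     -0.005 ]
scene right_grip 0.74 [126. 296.] [   5.  -327.7   82.6]
scene right_grip 0.58 [366. 167.] [  5.  241.4 166.1]
scene left_grip 0.78 [364. 165.] [  5.  236.5 172.7]
  red [358 144  16  41 463] [366. 164.] [  5.  240.2 174.7]
  red [101 296  19  18 221] [110. 304.] [   5.  -360.4   80.3]
  red [ 207  309   42   60 1480] [229. 345.] [   5.  -133.8 -185.9]
wrist right_grip 0.9 [276. 234.] [   5.    69.1 -651.4]
  red [ 252  150   48  143 4646] [276. 200.] [   5.  -143.3 -423.3]
  red [ 79 277  40  17 419] [ 99. 286.] [   5.  -406.5  233.5]
  red [ 50 322  33  29 494] [ 64. 331.] [   5.  -406.5  234.2]
  red [367 143  18  19  93] [375. 153.] [  5.  -90.5 524.6]
  red [190 168  13  18 130] [196. 175.] [  5.  234.9 190.9]
```

The lever is on its stop with 24 N on it, and the grip reads z≈82. I'll lift clear and check.

```bash
python3 -m creep '[[[-0.002,0,-0.02,0,0],[-0.006,0,-0.05,0,0],[-0.015,0,-0.12,0,0],[-0.018,0,-0.15,0,0],[-0.018,0,-0.15,0,0],[-0.018,0,-0.15,0,0],[0,0,0,0,0],[0,0,0,0,0]]]'
python3 f.py | grep -v wrist; python3 e.py; python3 - <<'E'
from h import *
p=snapshot('scene'); f=p['frame'][180:380,90:390]; cv2.imwrite('pics/fin.png',cv2.resize(f,(800,533),interpolation=cv2.INTER_CUBIC)[...,::-1])
E
```

```text
clock: 23.2
tool_pos: [0.5163, -0.3453, 0.3932]
orientation: [179.7, 6.5, -96.9]
force: [0.4, 0.4, -0.7]
opening: 0.0005
gripper_force: 0.0
scene right_grip 0.67 [128. 295.] [   5.  -324.1   84.5]
scene left_grip 0.79 [365. 162.] [  5.  237.4 179.8]
scene left_grip 0.41 [229. 278.] [   5.  -118.4   19.7]
  red [358 144  16  41 460] [366. 164.] [  5.  240.2 174.6]
  red [101 283  54  29 738] [126. 297.] [   5.  -328.3   81.4]
  red [ 207  309   42   60 1478] [229. 345.] [   5.  -134.  -185.9]
  red [ 263  117   28  100 2611] [276. 166.] [   5.  -494.   667.2]
  red [  97  218   70   61 1059] [135. 244.] [   5.  -406.7  358.8]
top right_grip 0.72 [237. 188.] [  5.  148.1  94. ]
top left_grip 0.66 [198. 178.] [  5.  236.7 156.5]
  red [367 135  26  27 135] [376. 152.] [  5.  -91.1 531.5]
  red [190 168  13  18 127] [196. 175.] [  5.  235.  190.9]
plate fix rect [   4.2 -109.9] [119.2  89.4] 89.15 mean [   3.1 -105.7   23. ]
```

View pics/fin.png

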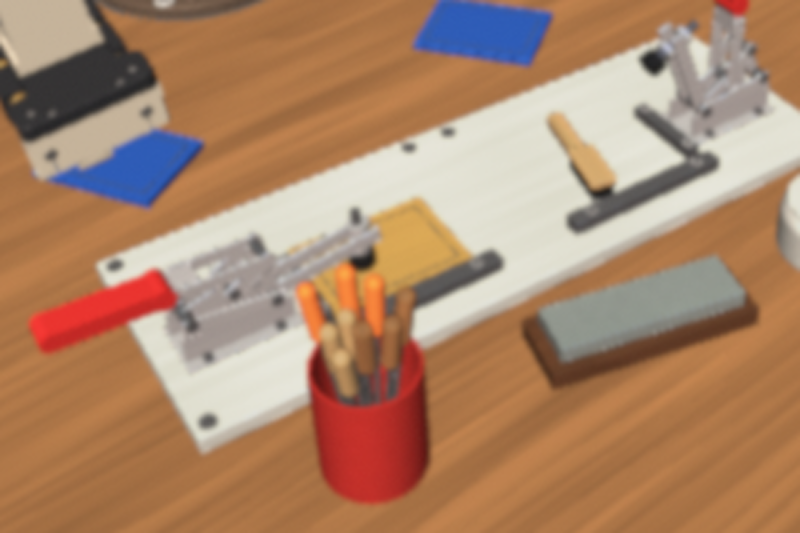

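The picture shows the right lever level at (100,310), its foot down on the plate at (362,258), and the plate along the far fence. The left clamp is open, nothing else has moved, and the arm is clear.

```bash
python3 -c "
from plant import workorder; print(workorder.close_job())"
```

```text
the job is handed in; nothing more can be done
None
```

I handed the job in at about 23 s: by camera the brass plate is home against both fences of the right bay and its clamp is locked with the foot on the plate; the left clamp is still open and nothing else looks moved, but no verdict came back and I couldn't measure the foot's force.

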